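Hang the blue sink caddy between its neighbours

TASK

Pick up the blue caddy by its handle and hang it by its hook on the free middle bar of the wooden stand, lowering it through the gap between the white and the grey caddy without knocking them out of place. The middle bar's height is adjustable and unknown, so lower gently until you feel the bar take the weight, and only then let go (do not drop it or press hard). Leave the small pot and the dropper bottle standing where they are.

Things in the scene. Friction and masses are not known exactly. Their poses are not given: they have to be found in the camera images.
- caddy: Loose blue open-topped plastic caddy to hang, 90 (x) x 80 (y) x 90 (z) mm, 0.2 to 0.45 kg, standing on the worktop. Origin: centre of its underside, z up; the hook is on its +x (back) side. Back wall's outer face at x = 45 mm; two rubber feet stand 5 mm out of it near the bottom. Once hung it leans back a few degrees.
- caddy_handle (a point): Centre of the blue caddy's handle, 118 mm above its origin (x = y = 0): a wooden bar along the caddy's y, 12 mm thick in x, 12 mm high, 77 mm long, carried by an upright plate at each end; free space under and beside it.
- caddy_hook (a point): Point under the top of the blue caddy's steel hook, in the middle of its gap: caddy frame x = 55, y = 0, z = 86 mm. The hook is 22 mm wide in y; its gap runs from the back wall (x = 45) to the lip (x = 65 to 69), whose lower end is at z = 62 mm. The bar goes into this gap from below.
- stand: Fixed wooden stand, 300 mm wide (y), upright board 155 mm high. Origin: underside of its base, straight below the bars' axes; z up, +x from bars to board (caddies hang on the -x side). Board face at x = 22 mm; below the bars a bumper strip, face at x = -3 mm, top at z = 90 mm. A hung caddy's origin is at x about -60 mm, 81 mm below its bar's axis.
- free_place (a point): Stand frame x = 0, y = 0, z = 136 mm: nominal middle of the free bar. Three steel bars along y, 10 mm thick, 56 mm long, at y = -88, 0, 88 mm, each on two 8 mm arms at its ends. Outer bars are at z = 136 mm. The middle one sits on a stiff adjuster (80 N to shift): its true height is 121 to 148 mm, new each time and not reported; this point does not follow it.
- white_caddy: White caddy of the same outer shape and frame, a sponge in it, hanging loose by its hook on one outer bar, left or right; 80 mm wide in y. Both neighbours' places along their bars vary by 3 mm (gap between them 90 to 102 mm), so aim midway between the two as measured.
- grey_caddy: Grey caddy of the same outer shape and frame, wooden spreaders in it, hanging loose by its hook on the other outer bar; 80 mm wide in y.
- balm_pot: Bystander: small round pot with red lid, 58 mm across, 50 mm high, on the worktop. Origin: centre of its underside.
- dropper_bottle: Bystander: small brown dropper bottle, 34 mm across, 102 mm high, on the worktop. Origin: centre of its underside.
Not all that is in view belongs to the job. Leave any orange look-alike of the caddy alone.

How it is judged:
By the outcome, as a careful person would: the job done as asked, in the order asked, and still so for the second after the job is handed in, with the robot touching nothing.
It also fails if it takes over 48 s, if anything falls off the work surface, if the arm or the gripper's body presses on something with over 40 N, if the wrist force passes 120 N, or if a joint passes its speed limit or range.

ROBOT

A 7-joint arm with a two-finger parallel gripper is mounted at the origin on the work surface; the furniture and walls round the work are solid. World frame = base frame: x ahead of the robot, y to its left, z up, the work surface at z = 0. Lengths are in m, angles in rad, forces in N, time in s.
With the tool pointing down it reaches from about 0.35 to 0.9 m from the base axis. Payload 8.1 kg.
Tool frame: the origin (TCP) lies between the finger pads; the fingertips stand 8 mm ahead of it and the grasp point (between the pads) lies 11 mm behind it; z points along the fingers, y is the line along which they close (so a half turn about z gives the same grasp; the last joint's range is limited). The gripper opens to 85 mm and grips with 20 to 120 N. Pads are 22 mm wide; open, the fingers measure 114 mm over their backs; the gripper's body (76 mm by 85 mm) begins 54 mm behind the grasp point. The pads swing forward as they close: fully open they stand 13 mm farther back than shut.
Start: joints at [1.067, 0.434, 0.025, 1.573, -0.012, 1.134, -0.075], TCP at [0.244, -0.575, 0.21] pointing down, gripper open.
Joint ranges: [-2.62, 2.62], [-0.44, 2.09], [-1.27, 1.32], [0.08, 2.57], [-1.32, 4.46], [0.12, 2], [-2.74, 2.74]. Speed limits (rad/s): [2.22, 2.22, 3.01, 3.01, 3.14, 3.14, 3.14].

INTERFACE

Orientations are given as a rotation vector (axis times angle).
In Python, from cell import arm, cams, workorder gives the robot as it stands. The module is installed in compiled form; this text tells all that it offers.
- The arm moves only by the tool play_rows, never from a script. Its argument "commands" is a list of rows, each a list of 5 numbers: the shift along the tool's x, y, z in units of 25 mm (1.0 is 25 mm), then the turn about the tool's z in units of 5 degrees (1.0 is 5 degrees), then the opening, from 0 (shut) to 1 (fully open). In form: [[dx, dy, dz, yaw, hand], ...]. A call has 1 to 10 rows; each row is the pose to reach, as a shift and turn from the pose commanded when the call began, along the tool's axes at that moment; what a row does not reach only later rows make up. A row lasts 1/8 s, in which the tool goes at most 62.5 mm and 10.7 degrees, less where a joint would pass 70% of its speed; a pose out of reach is approached as far as the arm can. A call with a gripper value outside its range is refused whole. The fingers move at their own pace and stop on an object; "grip_force" is the grip in N (left out, the last holds). Time passes only in rows, so rows that repeat a pose let the fingers close. It gives the time, the measured TCP pose, the force, the opening and the grip force at its end, in the units of the state.
- arm.read_state(): the state, without advancing time (a new reading comes with each control period).
- cams.capture(name): name is "side" or "top" or "wrist"; returns (picture, depth): 384x512x3 uint8, red, green, blue; 384x512 float32, m along the optical axis (not along the pixel's ray), 0 where there is no reading.
- cams.get_calibration(name): a dict with "mtx" (3x3 intrinsics, pixels), "view" (4x4, takes a point from world to camera coordinates). Camera axes: x right, y up, looking along -z (the intrinsics and any distortion apply to the point x, -y, -z); pixel columns grow to the right and rows downward; lengths in m; the calibration is good to about 2 mm. The wrist camera is an equidistant fisheye: a pixel r from the principal point sees the ray r / f radians off the axis. A picture is of the moment at which its call begins: read the wrist's pose just before it. get_calibration takes no time and is no camera call; for the wrist camera it gives the pose at the moment of the call.
- workorder.job_done(): hands the job in; it is judged then, once.
The state is a dict: "time_s": time; "joint_positions": joint angles; "qvel": joint speeds; "tau": joint torques, N m; "tool_pos": TCP position; "tool_rot": TCP orientation; "wrist_force": force on the tool from outside, world axes, zero at the start; "ft_torque": the same for the moment, N m; "gripper_width": finger opening in m; "gripper_force": force on a finger pad.
Only numpy, scipy, OpenCV 4.12 (cv2) and the standard library are available. Lean on these libraries where they do the work, as an engineer would, in place of code of your own. Each camera call takes 0.05 s, during which the arm holds its last target. There are 200 camera calls.

## Working session

There is one attempt and no reset: what is moved stays moved. The work goes in short steps, Python scripts to look and compute and a tool call to move; the robot and the scene stay as the last step left them, time stands still between calls to the robot, and variables do not carry over. Pictures are saved under pics/ and viewed, at most 10 in all, crops included, and the job is handed in when it is done.

Besides the shell and the picture viewer there is one more tool, called after "Request:" by a JSON object that holds its "method" and its "body". play_rows: Moves the arm, as the interface text tells. Its arguments: {"type":"object","properties":{"commands":{"type":"array"},"grip_force":{"type":"number"}},"required":["commands"]}

```bash
mkdir -p pics
cat > h.py <<'E'
import numpy as np, cv2
from cell import arm, cams, workorder
def snap(n):
    c=cams.get_calibration(n); im,d=cams.capture(n); return im,d,c
def pts(d,c):
    K=np.array(c["mtx"]);V=np.linalg.inv(np.array(c["view"]))
    v,u=np.mgrid[:d.shape[0],:d.shape[1]]
    P=np.stack([(u-K[0,2])/K[0,0]*d,-(v-K[1,2])/K[1,1]*d,-d,np.ones_like(d)],-1)
    W=(P@V.T)[...,:3]; W[d<=0]=np.nan; return W
E
python3 - <<'E'
from h import *
for n in("side","top"):
    im,d,c=snap(n); np.savez(n+"0.npz",im=im,d=d,W=pts(d,c))
    cv2.imwrite(f"pics/{n}0.png",cv2.resize(im[...,::-1],None,fx=1.5,fy=1.5)); print(c)
s=arm.read_state();print(s)
E
```

```text
{'mtx': array([[392.78353377,   0.        , 257.82402442],
       [  0.        , 392.78353377, 185.14245828],
       [  0.        ,   0.        ,   1.        ]]), 'view': array([[-0.83093705, -0.55636262,  0.00206384,  0.35920276],
       [ 0.37133898, -0.55183113,  0.74671933, -0.28512918],
       [-0.41430783,  0.62124314,  0.66513606, -0.95550161],
       [ 0.        ,  0.        ,  0.        ,  1.        ]])}
{'mtx': array([[368.21272402,   0.        , 256.32636512],
       [  0.        , 368.21272402, 188.59950225],
       [  0.        ,   0.        ,   1.        ]]), 'view': array([[ 0.01729558, -0.99984966, -0.00123434, -0.07868594],
       [ 0.98076809,  0.01672544,  0.19445878, -0.48481351],
       [-0.1944089 , -0.00457388,  0.98090991, -0.8851876 ],
       [ 0.        ,  0.        ,  0.        ,  1.        ]])}
{'time_s': 0.1, 'joint_positions': array([ 1.06739869,  0.43516304,  0.02492939,  1.57403936, -0.01157176,
        1.13398851, -0.0751451 ]), 'qvel': array([ 0.00079048, -0.00298005, -0.00219688, -0.00509865,  0.00129166,
        0.00188816,  0.00225044]), 'tau': array([ 3.27133501e-03, -6.71762252e+01,  1.02809742e+00, -3.16903818e+01,
        1.58529257e-02,  7.23623933e-03, -1.38299066e-05]), 'tool_pos': array([ 0.24361302, -0.57502415,  0.20908505]), 'tool_rot': array([-3.07737762e+00, -6.24992565e-01,  6.66533736e-04]), 'wrist_force': array([-0.1033082 , -0.10678081,  0.18107998]), 'ft_torque': array([-0.0203335 ,  0.00560116, -0.00532868]), 'gripper_force': 0.0, 'gripper_width': 0.0853377004088186}
```

View pics/side0.png

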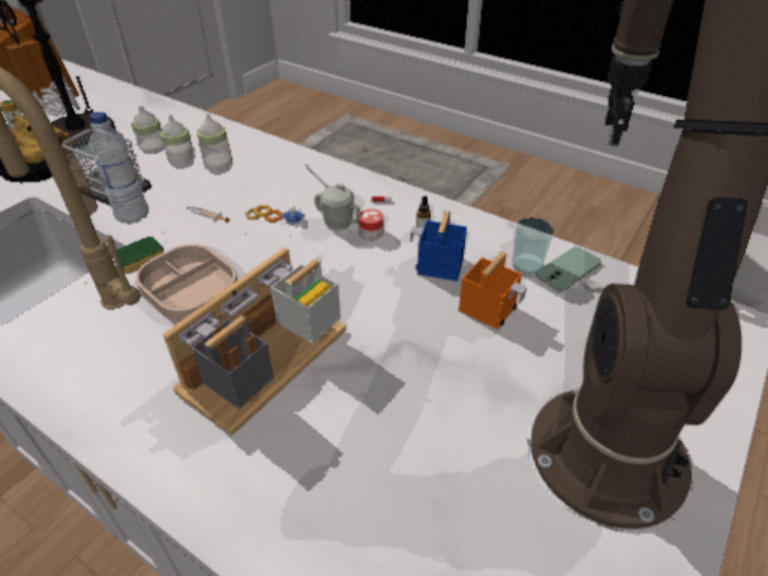

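View pics/top0.png

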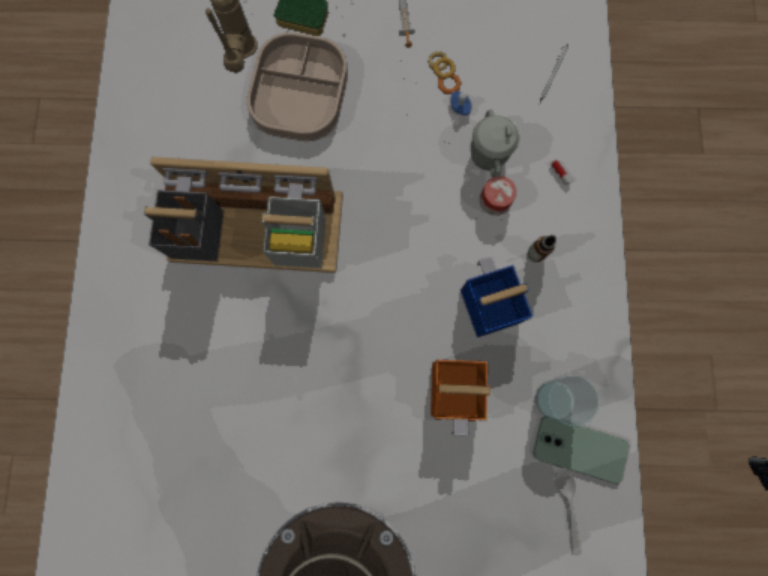

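Candidates: the blue caddy is at top (495,300) / side (442,250), and the orange look-alike is at top (460,392) / side (490,292). Blue fits the description, with its hook at top (487,264). The stand is at top (245,215), with grey left and white right. The bottle (541,248) and pot (499,195) stand beside blue. I'll confirm with a crop and measure from depth.

Run:
```python
from h import *
t=np.load("top0.npz");im,W=t["im"],t["W"]
a=cv2.resize(im[165:235,295:385,::-1],None,fx=4.4,fy=4.4,interpolation=cv2.INTER_CUBIC)
b=cv2.resize(im[95:185,90:235,::-1],None,fx=2.75,fy=2.75,interpolation=cv2.INTER_CUBIC)
h=max(a.shape[0],b.shape[0]);P=lambda x:cv2.copyMakeBorder(x,0,h-x.shape[0],0,0,0)
cv2.imwrite("pics/c1.png",np.hstack([P(a),P(b)]))
hsv=cv2.cvtColor(im,cv2.COLOR_RGB2HSV).astype(int);H,S,Vv=hsv[...,0],hsv[...,1],hsv[...,2]
Z=W[...,2];v,u=np.mgrid[:384,:512]
def box(x0,x1,y0,y1):return (u>=x0)&(u<x1)&(v>=y0)&(v<y1)
def rep(n,m):
    p=W[m];p=p[~np.isnan(p[:,0])]
    (c,sz,ang)=cv2.minAreaRect((p[:,:2]*1000).astype(np.float32))
    q=p[:,:2]-p[:,:2].mean(0);w,e=np.linalg.eigh(q.T@q);d=e[:,1];d=d*np.sign(d[1])
    print(n,len(p),"rect",np.round(c,1),np.round(sz,1),round(ang,1),"med",np.median(p,0).round(4),"axis deg from y",np.degrees(np.arctan2(-d[0],d[1])).round(2),"z",np.percentile(p[:,2],[5,95]).round(4))
rep("bluehandle",box(300,365,170,230)&(Z>.112)&(Z<.14))
rep("bluerim",box(300,365,170,230)&(Z>.08)&(Z<.1))
rep("pot",box(310,350,110,145)&(Z>.04)&(Z<.07))
rep("bottle",box(345,380,150,180)&(Z>.03)&(Z<.12))
rep("board",box(95,235,100,125)&(Z>.145)&(Z<.165))
for n,x0,x1 in(("grey",95,150),("white",170,222)):
    rep(n+"rim",box(x0,x1,124,180)&(Z>.128)&(Z<.155))
    rep(n+"handle",box(x0,x1,124,180)&(Z>.162))
rep("midbar",box(146,175,110,128)&(Z>.1)&(Z<.142))
# y extents of front wall
for n in("top","side"):pass
for name,x0,x1 in(("g",95,150),("w",170,222)):
    p=W[box(x0,x1,120,180)&(Z>.10)&(Z<.155)];print(name,np.percentile(p[:,:2],[1,99],axis=0).round(4))
```

```text
bluehandle 185 rect [ 457.3 -255. ] [13.9 76.8] 19.5 med [ 0.4567 -0.255   0.123 ] axis deg from y 18.65 z [0.119  0.1257]
bluerim 331 rect [ 469.  -251.6] [114.   81.6] 19.1 med [ 0.4859 -0.2398  0.089 ] axis deg from y -71.76 z [0.0817 0.092 ]
pot 412 rect [ 655.5 -269.8] [57.3 63.2] 61.7 med [ 0.6536 -0.2655  0.0496] axis deg from y -85.37 z [0.0442 0.0593]
bottle 196 rect [ 552.7 -337.7] [32.3 26.9] 39.8 med [ 0.5494 -0.3349  0.0614] axis deg from y -47.3 z [0.0357 0.0986]
board 846 rect [633.2 160.8] [277.9  44.6] 87.3 med [0.6461 0.1621 0.1534] axis deg from y -2.2 z [0.1456 0.1563]
greyrim 598 rect [570.1 239.3] [101.4 104.8] 87.3 med [0.564  0.2455 0.1411] axis deg from y 78.64 z [0.1296 0.1489]
greyhandle 244 rect [560.1 249.9] [73.7 60.6] 49.3 med [0.5621 0.2474 0.177 ] axis deg from y -2.49 z [0.1632 0.18  ]
whiterim 966 rect [565.3  85. ] [104.3 114. ] 89.8 med [0.5433 0.0747 0.1387] axis deg from y -87.41 z [0.1309 0.1457]
whitehandle 214 rect [555.1  74.2] [76.8 14.3] 87.3 med [0.5538 0.0736 0.1776] axis deg from y -2.67 z [0.1702 0.1799]
midbar 306 rect [628.6 167. ] [77.9 29.4] 86.4 med [0.6366 0.163  0.1345] axis deg from y -6.7 z [0.1052 0.1409]
g [[0.5175 0.1898]
 [0.6285 0.2902]]
w [[0.5089 0.0268]
 [0.6401 0.1336]]
```

View pics/c1.png

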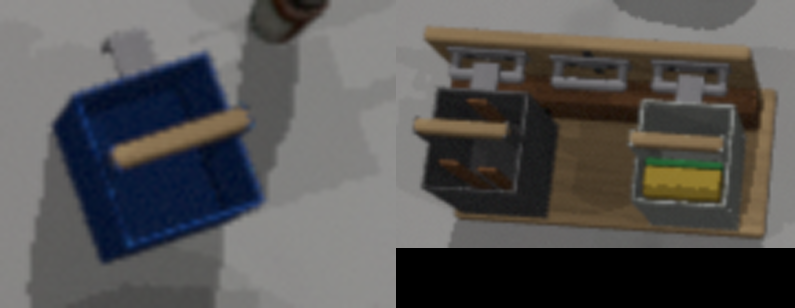

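The crop confirms the blue caddy, with its hook at crop (130,50), pointing towards the board, and the handle centre at crop (180,137). Next I'll work out the approach.

```bash
cat >> h.py <<'E'
from scipy.spatial.transform import Rotation as Ro
def units(p,yang):
    "p: TCP target, yang: wanted world angle (deg) of tool y"
    s=arm.read_state();R=Ro.from_rotvec(s["tool_rot"]).as_matrix()
    d=R.T@(np.array(p)-s["tool_pos"])/.025
    a=np.degrees(np.arctan2(R[1,1],R[0,1]));t=-((yang-a+180)%360-180)/5
    print("pos",s["tool_pos"].round(4),"yang",a.round(2),"tilt z",R[:,2].round(3));print("units",d.round(3),"turn",round(t,2))
E
python3 - <<'E'
from h import *
units([.457,-.255,.21],18.7)
t=np.load("top0.npz");im,W=t["im"],t["W"];Z=W[...,2];v,u=np.mgrid[:384,:512]
hsv=cv2.cvtColor(im,cv2.COLOR_RGB2HSV)
for n,x0,x1,y0,y1 in(("g",95,135,132,150),("w",170,212,138,155),("b",310,360,180,210)):
    m=(u>=x0)&(u<x1)&(v>=y0)&(v<y1)&(Z>.113 if n=="b" else Z>.165)&(hsv[...,0]<25)&(hsv[...,1]>50)&(hsv[...,2]>90)
    p=W[m];print(n,len(p),cv2.minAreaRect((p[:,:2]*1000).astype(np.float32)),np.median(p[:,2]),u[m].mean(),v[m].mean())
E
```

```text
pos [ 0.2436 -0.575   0.2091] yang -67.04 tilt z [-0.001  0.001 -1.   ]
units [12.853 -8.457 -0.026] turn -17.15
g 151 ((564.0530395507812, 250.92356872558594), (73.0777816772461, 11.021398544311523), 87.6202621459961) 0.17812524097260585 112.51655629139073 140.72847682119206
w 159 ((555.220947265625, 74.80693054199219), (74.49957275390625, 11.548901557922363), 87.25891876220703) 0.17832504593922027 191.25157232704402 145.66037735849056
b 140 ((458.0649108886719, -254.91873168945312), (10.909857749938965, 72.9924545288086), 18.997835159301758) 0.12329591365666631 335.8285714285714 195.53571428571428
```

Request:
{"method": "play_rows", "body": {"commands": [[2.2, -1.4, 0, -2, 1], [4.4, -2.8, 0, -4, 1], [6.6, -4.3, 0, -6, 1], [8.8, -5.7, 0, -8, 1], [11, -7.1, 0, -10, 1], [12.9, -8.44, 0, -12, 1], [12.9, -8.44, 0, -14, 1], [12.9, -8.44, 0, -16, 1], [12.9, -8.44, 0, -17.2, 1], [12.9, -8.44, 0, -17.2, 1]]}}

```text
time_s: 1.35
tool_pos: [0.4582, -0.2554, 0.2095]
tool_rot: [-1.826, -2.556, 0.0]
wrist_force: [-0.7, -0.4, -0.3]
gripper_width: 0.0856
gripper_force: 0.0
```

Run:
```python
from h import *
units([.458,-.255,.107],19)
s=arm.read_state();print(s["time_s"])
im,d,c=snap("wrist");cv2.imwrite("pics/w1.png",im[...,::-1]);print(c["mtx"][0])
Vm=np.array(c["view"])
for p in([.458,-.255,.118],):
    q=Vm@np.r_[p,1];x=np.array([q[0],-q[1],-q[2]]);r=np.hypot(x[0],x[1]);th=np.arctan2(r,x[2]);K=np.array(c["mtx"]);print(K[0,0]*th*x[0]/r+K[0,2],K[1,1]*th*x[1]/r+K[1,2])
```

```text
pos [ 0.4582 -0.2554  0.2095] yang 18.91 tilt z [-0.001  0.    -1.   ]
units [ 1.4e-02 -1.0e-03  4.1e+00] turn -0.02
1.35
[297.31863964   0.         254.95099787]
256.11398895441243 190.13369954135965
```

View pics/w1.png

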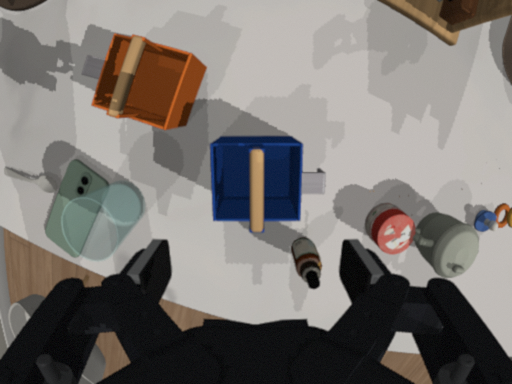

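The wrist view shows the handle at (257,190), upright in the picture and midway between the fingers. That matches the predicted (256,190). Lowering and gripping.

Request:
{"method": "play_rows", "body": {"commands": [[0, 0, 1, 0, 1], [0, 0, 2, 0, 1], [0, 0, 3, 0, 1], [0, 0, 3.7, 0, 1], [0, 0, 4.1, 0, 1], [0, 0, 4.1, 0, 1], [0, 0, 4.1, 0, 0.5], [0, 0, 4.1, 0, 0], [0, 0, 4.1, 0, 0], [0, 0, 4.1, 0, 0]], "grip_force": 60}}

```text
time_s: 2.65
tool_pos: [0.4586, -0.2555, 0.1075]
tool_rot: [1.825, 2.557, -0.0]
wrist_force: [-0.6, -0.3, -0.1]
gripper_width: 0.0123
gripper_force: 0.0
```

Request:
{"method": "play_rows", "body": {"commands": [[0, 0, 0, 0, 0], [0, 0, 0, 0, 0], [0, 0, 0, 0, 0], [0, 0, -0.3, 0, 0], [0, 0, -0.8, 0, 0], [0, 0, -1.4, 0, 0], [0, 0, -2, 0, 0], [0, 0, -2, 0, 0]]}}

```text
time_s: 3.65
tool_pos: [0.4594, -0.2558, 0.159]
tool_rot: [1.824, 2.554, 0.0]
wrist_force: [-0.2, -0.3, 0.7]
gripper_width: -0.0001
gripper_force: 0.0
```

The fingers shut with nothing between them. Looking again.

Run:
```python
from h import *
im,d,c=snap("side");W=pts(d,c)
a=cv2.resize(im[100:230,250:400,::-1],None,fx=3,fy=3,interpolation=cv2.INTER_CUBIC)
im2,d2,c2=snap("wrist");b=im2[...,::-1]
b=cv2.resize(b,(450,338));b=cv2.copyMakeBorder(b,0,390-338,0,0,0)
a=a[:390];cv2.imwrite("pics/c2.png",np.hstack([a,b])[:, :800])
np.savez("s1.npz",im=im,W=W)
im,d,c=snap("top");W=pts(d,c);np.savez("t1.npz",im=im,W=W)
```

```text
(no output)
```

View pics/c2.png

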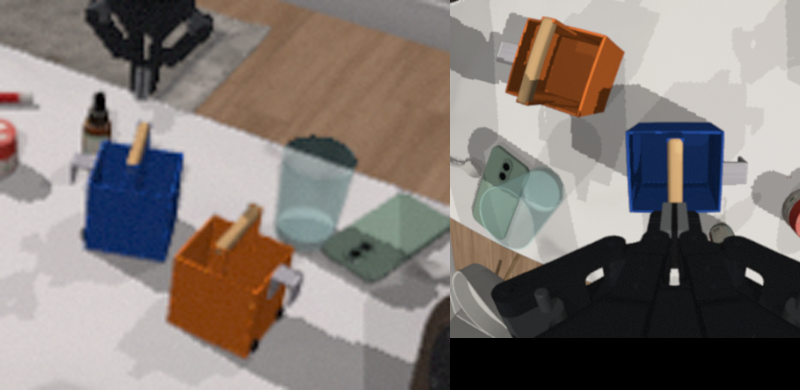

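Run:
```python
from h import *
s=arm.read_state();print(s["tool_pos"],s["gripper_width"])
p=s["tool_pos"]
for n in("side","top","wrist"):
    c=cams.get_calibration(n);K=np.array(c["mtx"]);V=np.array(c["view"])
    for dz in(-.008,0,.011,-.03,-.05):
        q=V@np.r_[p+[0,0,dz],1];x=np.array([q[0],-q[1],-q[2]])
        r=np.hypot(x[0],x[1]);k=np.arctan2(r,x[2])/r if n=="wrist" else 1/x[2]
        print(n,dz,(K[0,0]*k*x[:2]+K[:2,2]).round(1),x[2].round(3))
    if n=="wrist":print(np.linalg.inv(V)[:3].round(4))
t=np.load("t1.npz");im,W=t["im"],t["W"];Z=W[...,2];v,u=np.mgrid[:384,:512]
m=(u>260)&(u<400)&(v>150)&(v<280)&(Z>.14)
print("gripper top cloud",m.sum(),[ (z,np.nanmedian(W[m&(Z>z)&(Z<z+.05)],0).round(3)) for z in(.14,.2,.3)])
```

```text
[ 0.4581586  -0.25534642  0.15703252] -3.1765869715120585e-05
side -0.008 [297.2 140.4] 1.205
side 0 [297.4 138.3] 1.2
side 0.011 [297.7 135.3] 1.192
side -0.03 [296.7 146.2] 1.219
side -0.05 [296.3 151.4] 1.233
top -0.008 [338.4 193.4] 0.827
top 0 [339.2 192.7] 0.819
top 0.011 [340.3 191.8] 0.808
top -0.03 [336.3 195.1] 0.848
top -0.05 [334.5 196.6] 0.868
wrist -0.008 [256.6 224.9] 0.185
wrist 0 [256.7 229.8] 0.177
wrist 0.011 [256.8 237.2] 0.166
wrist -0.03 [256.5 213.3] 0.206
wrist -0.05 [256.4 204.6] 0.225
[[ 9.462e-01 -3.119e-01 -8.660e-02  4.352e-01]
 [ 3.237e-01  9.114e-01  2.543e-01 -1.913e-01]
 [-4.000e-04 -2.686e-01  9.633e-01  3.218e-01]]
gripper top cloud 5367 [(0.14, array([ 0.451, -0.246,  0.187])), (0.2, array([ 0.437, -0.254,  0.235])), (0.3, array([ 0.432, -0.228,  0.329]))]
```

Run:
```python
from h import *
t=np.load("s1.npz");im,W=t["im"],t["W"];Z=W[...,2];v,u=np.mgrid[:384,:512]
for r in range(118,146,2):
    print(r,[tuple(W[r,c].round(3)) for c in (295,298,301)],im[r,298])
t=np.load("t1.npz");im2,W2=t["im"],t["W"]
hsv=cv2.cvtColor(im2,cv2.COLOR_RGB2HSV)
m=(W2[...,2]>.113)&(W2[...,2]<.13)&(hsv[...,0]<25)&(hsv[...,1]>50);v,u=np.mgrid[:384,:512];m&=(u>300)&(u<370)&(v>170)&(v<230)
print("handle pts now",m.sum(),np.nanmedian(W2[m],0))
cv2.imwrite("pics/c3.png",cv2.resize(im[110:160,265:340,::-1],None,fx=8,fy=8,interpolation=cv2.INTER_CUBIC))
```

```text
118 [(np.float64(0.464), np.float64(-0.24), np.float64(0.235)), (np.float64(1.286), np.float64(-1.876), np.float64(-0.9)), (np.float64(0.447), np.float64(-0.245), np.float64(0.238))] [105 100  95]
120 [(np.float64(0.463), np.float64(-0.239), np.float64(0.229)), (np.float64(0.463), np.float64(-0.26), np.float64(0.218)), (np.float64(0.447), np.float64(-0.246), np.float64(0.231))] [21 17 20]
122 [(np.float64(0.464), np.float64(-0.242), np.float64(0.22)), (np.float64(0.453), np.float64(-0.241), np.float64(0.224)), (np.float64(0.447), np.float64(-0.248), np.float64(0.223))] [44 45 47]
124 [(np.float64(0.463), np.float64(-0.241), np.float64(0.214)), (np.float64(0.456), np.float64(-0.248), np.float64(0.213)), (np.float64(0.448), np.float64(-0.25), np.float64(0.215))] [81 80 84]
126 [(np.float64(0.464), np.float64(-0.244), np.float64(0.205)), (np.float64(0.452), np.float64(-0.241), np.float64(0.211)), (np.float64(0.448), np.float64(-0.252), np.float64(0.207))] [85 85 87]
128 [(np.float64(0.463), np.float64(-0.244), np.float64(0.199)), (np.float64(0.453), np.float64(-0.242), np.float64(0.203)
[... 1011 characters left out ...]
loat64(-0.466), np.float64(0.001))] [208 202 203]
140 [(np.float64(0.562), np.float64(-0.443), np.float64(0.0)), (np.float64(0.554), np.float64(-0.451), np.float64(-0.001)), (np.float64(0.543), np.float64(-0.455), np.float64(0.001))] [207 191 181]
142 [(np.float64(0.556), np.float64(-0.431), np.float64(0.001)), (np.float64(0.468), np.float64(-0.281), np.float64(0.124)), (np.float64(0.536), np.float64(-0.442), np.float64(0.002))] [190 149 105]
144 [(np.float64(0.471), np.float64(-0.267), np.float64(0.123)), (np.float64(0.463), np.float64(-0.272), np.float64(0.124)), (np.float64(0.532), np.float64(-0.434), np.float64(-0.0))] [154 121  85]
handle pts now 98 [ 0.45205361 -0.24184079  0.12321987]
```

View pics/c3.png

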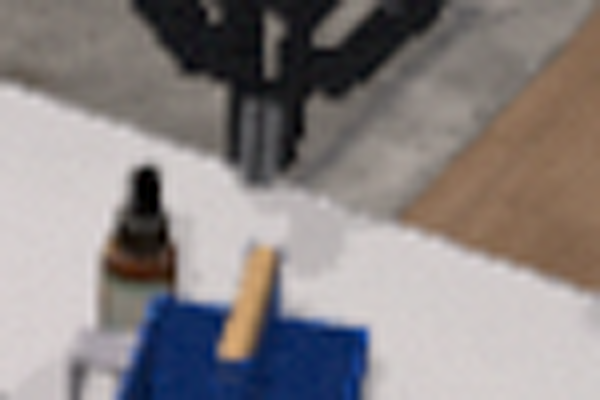

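The shut fingertips end at side z≈0.187, but the reported pose puts them at 0.149. I'll check that against the wrist depth before going lower.

Run:
```python
from h import *
im,d,c=snap("wrist");K=np.array(c["mtx"]);Vi=np.linalg.inv(np.array(c["view"]))
def w(u,v):
    z=d[v,u];a=np.array([u-K[0,2],v-K[1,2]]);r=np.hypot(*a)+1e-9;th=r/K[0,0];xy=a/r*np.tan(th)*z
    return (Vi@[xy[0],-xy[1],-z,1])[:3].round(4)
for r in list(range(150,225,12))+list(range(224,262,3)):print(r,w(250,r),w(256,r),w(262,r),im[r,256])
print("table",w(300,60),w(60,230),w(220,100))
s=arm.read_state();print(s["tool_pos"],s["gripper_width"])
```

```text
150 [ 0.4407 -0.2196  0.0915] [ 0.4451 -0.2181  0.091 ] [ 0.4496 -0.2167  0.09  ] [ 22  49 100]
162 [ 0.4425 -0.2233  0.124 ] [ 0.4463 -0.2217  0.1258] [ 0.4502 -0.2208  0.1232] [221 179 125]
174 [ 0.4452 -0.2313  0.1232] [ 0.449  -0.2297  0.1244] [ 0.4529 -0.2286  0.1235] [217 174 122]
186 [ 0.4478 -0.2388  0.125 ] [ 0.4517 -0.2376  0.1248] [ 0.4557 -0.2365  0.1238] [213 173 121]
198 [ 0.4505 -0.2469  0.1249] [ 0.4546 -0.2459  0.1239] [ 0.4585 -0.2445  0.1242] [212 171 119]
210 [ 0.4534 -0.2553  0.1246] [ 0.4572 -0.2537  0.1255] [ 0.4614 -0.2527  0.1242] [210 170 118]
222 [ 0.4563 -0.264   0.1243] [ 0.4604 -0.2628  0.1237] [ 0.4644 -0.2614  0.1238] [208 168 115]
224 [ 0.4568 -0.2655  0.124 ] [ 0.4608 -0.264   0.1245] [ 0.465  -0.2631  0.123 ] [210 169 118]
227 [ 0.4575 -0.2675  0.1245] [ 0.4614 -0.2658  0.1254] [ 0.4656 -0.2648  0.1245] [210 169 117]
230 [ 0.4512 -0.2457  0.1849] [ 0.4539 -0.2446  0.1853] [ 0.457  -0.2442  0.1838] [104  84  59]
233 [ 0.4512 -0.2455  0.1891] [ 0.4541 -0.2451  0.1879] [ 0.4568 -0.2439  0.1884] [13 12 14]
236 [ 0.4513 -0.2456  0.1925] [ 0.4542 -0.2453 
[... 243 characters left out ...]
6 -0.2462  0.2011] [ 0.4541 -0.2452  0.2014] [ 0.4566 -0.2443  0.2014] [10 14 12]
248 [ 0.4515 -0.2458  0.205 ] [ 0.454  -0.245   0.2048] [ 0.4566 -0.2446  0.204 ] [15 15 17]
251 [ 0.4516 -0.246   0.2075] [ 0.4542 -0.2454  0.2069] [ 0.4567 -0.2448  0.2065] [16 14 17]
254 [ 0.4516 -0.2458  0.2107] [ 0.4542 -0.2455  0.2096] [ 0.4565 -0.2445  0.21  ] [15 13 16]
257 [ 0.4519 -0.2464  0.2121] [ 0.4539 -0.2448  0.2137] [ 0.4565 -0.2446  0.2125] [12 12 14]
260 [ 0.4518 -0.246   0.2155] [ 0.454  -0.2451  0.2158] [ 0.4564 -0.2446  0.2152] [20 19 20]
table [ 4.615e-01 -1.194e-01 -2.000e-04] [ 0.2676 -0.3681  0.064 ] [ 0.3949 -0.1893  0.0007]
[ 0.45804858 -0.25529517  0.15682171] -5.004459409313473e-05
```

Both cameras agree that the tips sit at reported z + 0.027, about 35 mm higher than the text says. So the grasp needs reported z ≈ 0.072, which puts the tips at 0.099, above the rim. Reopening and going lower.

Request:
{"method": "play_rows", "body": {"commands": [[0, 0, 0, 0, 1], [0, 0, 0, 0, 1], [0, 0, 0, 0, 1], [0, 0, 0, 0, 1], [0, 0, 0, 0, 1], [0, 0, 0, 0, 1], [0, 0, 0, 0, 1], [0, 0, 0.6, 0, 1], [0, 0, 1.2, 0, 1], [0, 0, 1.8, 0, 1]]}}

```text
time_s: 5.1
tool_pos: [0.458, -0.2552, 0.1107]
tool_rot: [-1.824, -2.556, 0.0]
wrist_force: [0.4, 0.7, -0.5]
gripper_width: 0.0851
gripper_force: 0.0
```

Request:
{"method": "play_rows", "body": {"commands": [[0, 0, 0.5, 0, 1], [0, 0, 1, 0, 1], [0, 0, 1.4, 0, 1], [0, 0, 1.6, 0, 1], [0, 0, 1.6, 0, 0], [0, 0, 1.6, 0, 0], [0, 0, 1.6, 0, 0], [0, 0, 1.6, 0, 0], [0, 0, 1.6, 0, 0], [0, 0, 1.6, 0, 0]], "grip_force": 60}}

```text
time_s: 6.35
tool_pos: [0.459, -0.2555, 0.0726]
tool_rot: [1.824, 2.556, 0.0]
wrist_force: [2.1, -0.2, 2.6]
gripper_width: 0.0108
gripper_force: 58.8
```

Request:
{"method": "play_rows", "body": {"commands": [[0, 0, 0, 0, 0], [0, 0, 0, 0, 0], [0, 0, 0, 0, 0]]}}

```text
time_s: 6.72
tool_pos: [0.459, -0.2555, 0.0726]
tool_rot: [1.825, 2.556, 0.0]
wrist_force: [2.0, -0.3, 4.0]
gripper_width: 0.0113
gripper_force: 59.0
```

Request:
{"method": "play_rows", "body": {"commands": [[0, 0, -0.3, 0, 0], [0, 0, -0.9, 0, 0], [0, 0, -2, 0, 0], [0, 0, -3.5, 0, 0], [0, 0, -5, 0, 0], [0, 0, -6.5, 0, 0], [0, 0, -7.8, 0, 0], [0, 0, -8.6, 0, 0], [0, 0, -8.6, 0, 0]]}}

```text
time_s: 7.85
tool_pos: [0.4588, -0.2555, 0.2892]
tool_rot: [1.824, 2.555, 0.0]
wrist_force: [0.5, -0.5, -2.8]
gripper_width: 0.011
gripper_force: 58.6
```

Run:
```python
from h import *
# stand axes angle -2.87; front standoff 60mm less in x
units([.535,.1629,.285],-2.87)
s=arm.read_state();print(s["wrist_force"],s["gripper_width"])
```

```text
pos [ 0.4588 -0.2555  0.2892] yang 18.96 tilt z [ 0.002 -0.001 -1.   ]
units [14.838  8.318  0.15 ] turn 4.37
[ 0.5079502  -0.52199967 -2.77683755] 0.011038469855804738
```

Held: about 2.8 N of weight. Carrying it to a point short of the stand.

Request:
{"method": "play_rows", "body": {"commands": [[0.5, 0.3, 0, 0.2, 0], [1.6, 0.9, 0, 0.5, 0], [3.2, 1.8, 0, 1, 0], [4.8, 2.7, 0, 1.5, 0], [6.4, 3.6, 0, 2, 0], [8, 4.5, 0, 2.5, 0], [9.6, 5.4, 0, 3, 0], [11.2, 6.3, 0, 3.5, 0], [12.8, 7.2, 0, 4, 0], [14, 7.9, 0, 4.37, 0]]}}

```text
time_s: 9.1
tool_pos: [0.5306, 0.1416, 0.2861]
tool_rot: [-2.275, -2.164, 0.003]
wrist_force: [-0.2, -0.2, -2.1]
gripper_width: 0.0112
gripper_force: 58.5
```

Request:
{"method": "play_rows", "body": {"commands": [[0.6, 0, 0, 0, 0], [0.8, 0.1, 0, 0, 0], [0.8, 0.1, 0, 0, 0], [0.8, 0.1, 0, 0, 0]]}}

```text
time_s: 9.6
tool_pos: [0.5352, 0.158, 0.2872]
tool_rot: [2.278, 2.162, -0.001]
wrist_force: [0.3, -0.3, -1.8]
gripper_width: 0.0107
gripper_force: 58.5
```

Run:
```python
from h import *
im,d,c=snap("top");W=pts(d,c);np.savez("t2.npz",im=im,W=W)
im2,d2,c2=snap("wrist");K=np.array(c2["mtx"]);Vi=np.linalg.inv(np.array(c2["view"]))
v,u=np.mgrid[:384,:512];a=np.stack([u-K[0,2],v-K[1,2]],-1);r=np.hypot(a[...,0],a[...,1])+1e-9
k=np.tan(np.minimum(r/K[0,0],1.5))/r*d2;Ww=np.stack([a[...,0]*k,-a[...,1]*k,-d2,np.ones_like(d2)],-1)@Vi.T
np.savez("w2.npz",im=im2,W=Ww[...,:3])
print(units([.559,.1629,.285],-2.87))
A=im[90:200,80:240,::-1];A=cv2.resize(A,None,fx=2.4,fy=2.4,interpolation=cv2.INTER_CUBIC)
B=cv2.resize(im2[...,::-1],(416,312));h=max(len(A),len(B));P=lambda x:cv2.copyMakeBorder(x,0,h-len(x),0,0,0)
cv2.imwrite("pics/c4.png",np.hstack([P(A),P(B)]))
```

```text
pos [0.5352 0.1584 0.2873] yang -2.98 tilt z [ 0.    -0.001 -1.   ]
units [0.228 0.941 0.093] turn -0.02
None
```

View pics/c4.png

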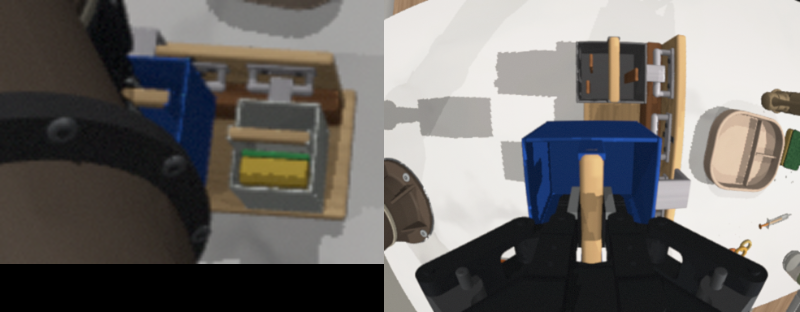

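Top view: white caddy at crop (275,150), held blue at (165,110). Wrist view: grey at (612,70), blue hook at (675,190), middle bar arms at (663,120). Next, the bar and hook in the stand frame.

Run:
```python
from h import *
th=np.radians(-2.87);ex=np.array([np.cos(th),np.sin(th)]);ey=np.array([-ex[1],ex[0]]);o=np.array([.5596,.1629])
def S(p):q=p[...,:2]-o;return np.stack([q@ex,q@ey,p[...,2]],-1)*1000
t=np.load("top0.npz");s=S(t["W"])
for r in range(112,134,1):print(r,[s[r,c].round(0).tolist() for c in(155,160,165)],t["im"][r,160])
print("outer bar, white side")
for r in range(114,128,2):print(r,[s[r,c].round(0).tolist() for c in(183,203)],t["im"][r,203])
w=np.load("w2.npz");s=S(w["W"]);im=w["im"]
print("wrist hook row234");
for c in range(330,385,3):print(c,s[234,c].round(1),s[225,c].round(1),s[245,c].round(1),im[234,c])
for n,(u0,u1,v0,v1,z0,z1) in {"grey h":(260,310,40,130,165,200),"blue h":(235,280,185,330,225,400)}.items():
    m=np.zeros(s.shape[:2],bool);m[v0:v1,u0:u1]=1
    hsv=cv2.cvtColor(im,cv2.COLOR_RGB2HSV);m&=(hsv[...,0]<25)&(hsv[...,1]>60)&(hsv[...,2]>90)&(s[...,2]>z0)&(s[...,2]<z1)
    p=s[m];print(n,len(p),np.percentile(p,[2,50,98],axis=0).round(1).tolist(),cv2.minAreaRect(p[:,:2].astype(np.float32)))
```

```text
112 [[84.0, 10.0, 153.0], [84.0, -2.0, 155.0], [84.0, -13.0, 155.0]] [113  94  68]
113 [[83.0, 12.0, 149.0], [82.0, -1.0, 152.0], [83.0, -13.0, 152.0]] [66 55 42]
114 [[83.0, 13.0, 142.0], [82.0, -0.0, 148.0], [82.0, -12.0, 149.0]] [32 28 24]
115 [[81.0, 14.0, 140.0], [81.0, 1.0, 144.0], [82.0, -11.0, 143.0]] [39 39 39]
116 [[79.0, 14.0, 140.0], [79.0, 1.0, 141.0], [81.0, -10.0, 138.0]] [78 76 79]
117 [[78.0, 15.0, 135.0], [77.0, 1.0, 140.0], [79.0, -10.0, 137.0]] [59 57 60]
118 [[77.0, 15.0, 132.0], [78.0, 4.0, 130.0], [78.0, -9.0, 133.0]] [52 51 52]
119 [[81.0, 21.0, 115.0], [78.0, 5.0, 125.0], [77.0, -8.0, 129.0]] [52 47 43]
120 [[83.0, 24.0, 102.0], [82.0, 11.0, 107.0], [83.0, -2.0, 106.0]] [57 48 35]
121 [[83.0, 26.0, 97.0], [82.0, 12.0, 100.0], [81.0, -2.0, 106.0]] [64 53 38]
122 [[83.0, 28.0, 88.0], [81.0, 13.0, 95.0], [82.0, 1.0, 96.0]] [62 51 36]
123 [[64.0, 14.0, 133.0], [66.0, 2.0, 131.0], [82.0, 3.0, 88.0]] [68 64 58]
124 [[61.0, 13.0, 134.0], [61.0, 0.0, 137.0], [61.0, -12.0, 139.0]] [113 112 115]
125 [[58.0, 12.0, 136.0], [58.0, -0.0, 137.0], [59.0, -12.0, 137.0]] [108 
[... 2279 characters left out ...]
[ 42.1   2.9 305.7] [ 188.  -159.2   -0.2] [210 205 207]
378 [ 190.9 -138.2   -0.9] [ 187.6 -120.4    0.8] [ 194.  -159.5   -0.3] [240 238 235]
381 [ 195.9 -137.6    1.1] [ 193.2 -120.4    1.4] [ 2.000e+02 -1.597e+02  1.000e-01] [240 238 235]
384 [ 2.026e+02 -1.384e+02 -1.000e-01] [ 199.4 -120.8    0.9] [ 205.5 -159.5    1.2] [240 238 235]
grey h 1026 [[-4.9, 52.0, 176.5], [0.5, 87.6, 178.9], [6.3, 123.5, 180.6]] ((0.35322093963623047, 87.70841217041016), (75.25518798828125, 12.13871955871582), 89.88411712646484)
blue h 3396 [[-30.4, -32.5, 336.9], [-25.0, 4.6, 339.2], [-19.6, 30.4, 340.5]] ((-25.284297943115234, -1.65179443359375), (67.10570526123047, 14.131763458251953), 88.21451568603516)
```

Run:
```python
from h import *
th=np.radians(-2.87);ex=np.array([np.cos(th),np.sin(th)]);ey=np.array([-ex[1],ex[0]]);o=np.array([.5596,.1629])
w=np.load("w2.npz");q=w["W"][...,:2]-o;s=np.stack([q@ex,q@ey,w["W"][...,2]],-1)*1000;im=w["im"]
hsv=cv2.cvtColor(im,cv2.COLOR_RGB2HSV)
v,u=np.mgrid[:384,:512]
m=(u>336)&(u<385)&(v>190)&(v<270)&(s[...,2]>302)&(s[...,2]<310)&(hsv[...,1]<40)
p=s[m];print("hook",np.percentile(p,[1,99],axis=0).round(1).tolist(),cv2.minAreaRect(p[:,:2].astype(np.float32)))
m=(u>235)&(u<285)&(v>185)&(v<330)&(s[...,2]>334)&(s[...,2]<344)&(hsv[...,0]<25)&(hsv[...,1]>60)
for a in range(-35,36,8):
    k=s[m&(abs(s[...,1]-a)<4)]; 
    if len(k)>10:print(a,len(k),np.percentile(k[:,0],[3,50,97]).round(1))
m=(s[...,2]>300)&(s[...,2]<316)&(hsv[...,0]>100)&(hsv[...,0]<125)&(hsv[...,1]>120)
p=s[m];print("rim",len(p),np.percentile(p,[1,99],axis=0).round(1).tolist(),cv2.minAreaRect(p[:,:2].astype(np.float32)))
```

```text
hook [[20.2, -16.5, 303.6], [43.2, 5.3, 306.9]] ((31.73278045654297, -5.830522537231445), (24.224233627319336, 22.84672737121582), 1.1476082801818848)
-35 125 [-30.2 -24.7 -19.3]
-27 306 [-30.4 -25.2 -19.6]
-19 336 [-30.6 -25.1 -19.6]
-11 370 [-30.5 -25.1 -19.8]
-3 414 [-30.4 -25.1 -19.8]
5 487 [-30.7 -25.1 -19.5]
13 475 [-30.4 -25.  -19.6]
21 521 [-30.5 -25.  -19.7]
29 439 [-30.2 -25.  -19.8]
rim 2525 [[-69.1, -22.3, 300.1], [19.5, 34.4, 314.4]] ((-24.60219955444336, 4.22810173034668), (89.71929168701172, 60.93932342529297), 0.05086662247776985)
```

Yaw is aligned. The move is +29.3 mm toward the board (handle 4 mm into my frame, which leaves clearance at lip, bar and bumper) and +5.7 mm sideways. The bar top is at about z 0.137, so I expect contact roughly 164 mm lower.

Request:
{"method": "play_rows", "body": {"commands": [[0.1, 0.3, 0, 0, 0], [0.2, 0.7, 0, 0, 0], [0.23, 1, 0, 0, 0], [0.23, 1.17, 0, 0, 0], [0.23, 1.17, 0, 0, 0], [0.23, 1.17, 0, 0, 0]]}}

```text
time_s: 10.45
tool_pos: [0.5643, 0.164, 0.2873]
tool_rot: [-2.276, -2.165, 0.0]
wrist_force: [-0.8, -0.2, -2.2]
gripper_width: 0.0112
gripper_force: 58.5
```

Request:
{"method": "play_rows", "body": {"commands": [[0, 0, 0.3, 0, 0], [0, 0, 0.9, 0, 0], [0, 0, 1.6, 0, 0], [0, 0, 2.3, 0, 0], [0, 0, 3, 0, 0], [0, 0, 3.7, 0, 0], [0, 0, 4.3, 0, 0], [0, 0, 4.7, 0, 0], [0, 0, 4.8, 0, 0], [0, 0, 4.8, 0, 0]]}}

```text
time_s: 11.7
tool_pos: [0.5648, 0.1641, 0.1675]
tool_rot: [2.277, 2.165, 0.001]
wrist_force: [0.2, -0.3, -3.0]
gripper_width: 0.011
gripper_force: 58.5
```

Run:
```python
from h import *
im2,d2,c2=snap("wrist");K=np.array(c2["mtx"]);Vi=np.linalg.inv(np.array(c2["view"]))
s=arm.read_state();print(s["tool_pos"],s["wrist_force"],s["time_s"])
v,u=np.mgrid[:384,:512];a=np.stack([u-K[0,2],v-K[1,2]],-1);r=np.hypot(a[...,0],a[...,1])+1e-9
k=np.tan(np.minimum(r/K[0,0],1.5))/r*d2;W=(np.stack([a[...,0]*k,-a[...,1]*k,-d2,np.ones_like(d2)],-1)@Vi.T)[...,:3]
th=np.radians(-2.87);ex=np.array([np.cos(th),np.sin(th)]);ey=np.array([-ex[1],ex[0]]);o=np.array([.5596,.1629])
q=W[...,:2]-o;s=np.stack([q@ex,q@ey,W[...,2]],-1)*1000
hsv=cv2.cvtColor(im2,cv2.COLOR_RGB2HSV)
def rep(n,m):
    p=s[m]; 
    if len(p)>5:print(n,len(p),np.percentile(p,[1,50,99],axis=0).round(1).tolist())
Z=s[...,2]
rep("hook",(u>336)&(u<385)&(v>180)&(v<270)&(Z>180)&(Z<192)&(hsv[...,1]<40))
rep("blueh",(u>235)&(u<285)&(v>165)&(v<330)&(Z>214)&(Z<224)&(hsv[...,0]<25)&(hsv[...,1]>60))
rep("bluerim",(Z>178)&(Z<192)&(hsv[...,0]>100)&(hsv[...,0]<125)&(hsv[...,1]>120))
rep("greyh",(v<200)&(Z>165)&(Z<185)&(hsv[...,0]<25)&(hsv[...,1]>60)&(abs(s[...,0])<20))
rep("greyrim",(s[...,1]>42)&(s[...,1]<140)&(Z>130)&(Z<150)&(s[...,0]<45)&(s[...,0]>-60)&(hsv[...,2]<90))
rep("board",(Z>150)&(Z<160)&(s[...,0]>70)&(s[...,0]<115))
A=cv2.resize(im2[60:300,150:430,::-1],None,fx=2,fy=2);cv2.imwrite("pics/c5.png",A)
```

```text
[0.56489319 0.16407622 0.16778832] [ 0.23706204 -0.02242896 -3.27755442] 11.75
hook 1393 [[49.3, -9.0, 183.5], [60.7, 2.9, 185.8], [72.2, 12.6, 187.1]]
blueh 3504 [[-1.6, -26.2, 216.6], [4.1, 11.4, 219.4], [9.8, 38.4, 222.0]]
bluerim 2805 [[-40.0, -16.7, 178.2], [5.7, 37.0, 185.1], [48.6, 41.7, 190.0]]
greyh 3193 [[-5.1, 51.6, 175.9], [0.7, 87.0, 178.9], [6.4, 124.4, 180.7]]
greyrim 2612 [[-42.6, 50.9, 130.2], [-14.6, 98.4, 140.6], [43.3, 126.6, 148.8]]
board 5052 [[82.4, -79.6, 150.4], [88.1, 58.0, 155.1], [95.6, 138.5, 157.0]]
```

View pics/c5.png

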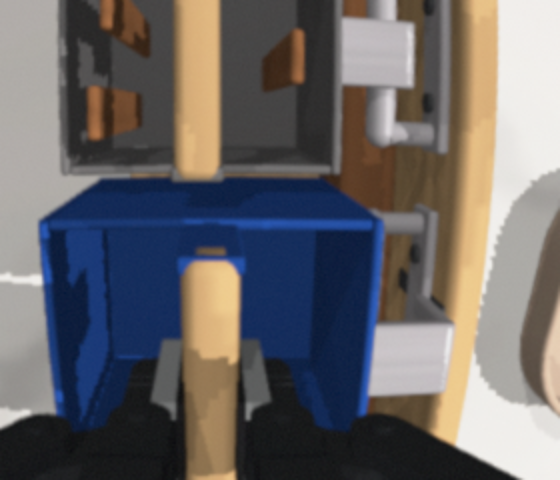

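Crop: blue sits between grey (above) and the gap. The hook lip at crop (450,355) is short of the board at (470,300), and the caddy is 1.7 mm too close to grey. Correcting that and lowering to just above the expected contact.

Request:
{"method": "play_rows", "body": {"commands": [[-0.07, 0, 0, 0, 0], [-0.07, 0, 0.2, 0, 0], [-0.07, 0, 0.5, 0, 0], [-0.07, 0, 0.8, 0, 0], [-0.07, 0, 1, 0, 0], [-0.07, 0, 1.1, 0, 0], [-0.07, 0, 1.2, 0, 0], [-0.07, 0, 1.2, 0, 0]]}}

```text
time_s: 12.75
tool_pos: [0.5645, 0.1622, 0.1372]
tool_rot: [-2.277, -2.165, 0.0]
wrist_force: [-0.3, 0.1, -2.1]
gripper_width: 0.0107
gripper_force: 58.5
```

Request:
{"method": "play_rows", "body": {"commands": [[0, 0, 0.05, 0, 0], [0, 0, 0.1, 0, 0], [0, 0, 0.15, 0, 0], [0, 0, 0.2, 0, 0], [0, 0, 0.25, 0, 0], [0, 0, 0.25, 0, 0]]}}

```text
time_s: 13.5
tool_pos: [0.5644, 0.1621, 0.1309]
tool_rot: [-2.277, -2.165, 0.0]
wrist_force: [0.6, 0.9, -2.7]
gripper_width: 0.011
gripper_force: 58.5
```

Request:
{"method": "play_rows", "body": {"commands": [[0, 0, 0.04, 0, 0], [0, 0, 0.08, 0, 0], [0, 0, 0.12, 0, 0], [0, 0, 0.12, 0, 0]]}}

```text
time_s: 14.0
tool_pos: [0.5644, 0.1621, 0.1279]
tool_rot: [-2.277, -2.165, 0.0]
wrist_force: [0.4, -0.8, -2.7]
gripper_width: 0.0109
gripper_force: 58.5
```

Request:
{"method": "play_rows", "body": {"commands": [[0, 0, 0.03, 0, 0], [0, 0, 0.06, 0, 0], [0, 0, 0.06, 0, 0]]}}

```text
time_s: 14.38
tool_pos: [0.5644, 0.1621, 0.1265]
tool_rot: [2.277, 2.165, -0.0]
wrist_force: [-0.2, -0.2, -2.3]
gripper_width: 0.0112
gripper_force: 58.5
```

Request:
{"method": "play_rows", "body": {"commands": [[0, 0, 0.03, 0, 0], [0, 0, 0.06, 0, 0], [0, 0, 0.06, 0, 0]]}}

```text
time_s: 14.75
tool_pos: [0.5644, 0.1621, 0.125]
tool_rot: [-2.277, -2.165, 0.0]
wrist_force: [-0.1, -0.1, -1.9]
gripper_width: 0.011
gripper_force: 58.5
```

Request:
{"method": "play_rows", "body": {"commands": [[0, 0, 0.03, 0, 0], [0, 0, 0.06, 0, 0], [0, 0, 0.06, 0, 0]]}}

```text
time_s: 15.12
tool_pos: [0.5644, 0.1621, 0.1235]
tool_rot: [-2.277, -2.165, 0.0]
wrist_force: [-0.1, -0.1, -2.4]
gripper_width: 0.0112
gripper_force: 58.5
```

Request:
{"method": "play_rows", "body": {"commands": [[0, 0, 0.03, 0, 0], [0, 0, 0.04, 0, 0], [0, 0, 0.04, 0, 0]]}}

```text
time_s: 15.5
tool_pos: [0.5645, 0.1622, 0.1226]
tool_rot: [2.277, 2.165, 0.0]
wrist_force: [0.1, -0.0, -1.6]
gripper_width: 0.0112
gripper_force: 58.6
```

Request:
{"method": "play_rows", "body": {"commands": [[0, 0, 0.03, 0, 0], [0, 0, 0.04, 0, 0], [0, 0, 0.04, 0, 0]]}}

```text
time_s: 15.88
tool_pos: [0.5642, 0.1623, 0.1218]
tool_rot: [-2.276, -2.165, 0.0]
wrist_force: [-4.7, -0.3, 4.9]
gripper_width: 0.0107
gripper_force: 59.4
```

Request:
{"method": "play_rows", "body": {"commands": [[0, 0, 0.03, 0, 0], [0, 0, 0.04, 0, 0], [0, 0, 0.04, 0, 0]]}}

```text
time_s: 16.25
tool_pos: [0.5639, 0.1624, 0.1211]
tool_rot: [-2.276, -2.165, 0.001]
wrist_force: [-7.2, -1.0, 9.5]
gripper_width: 0.0109
gripper_force: 59.7
```

The bar takes the weight at reported z 0.122, where I expected 0.123. I'll ease off half a millimetre, then open.

Request:
{"method": "play_rows", "body": {"commands": [[0, 0, -0.02, 0, 0], [0, 0, -0.03, 0, 0], [0, 0, -0.03, 0, 0]], "grip_force": 20}}

```text
time_s: 16.62
tool_pos: [0.5641, 0.1623, 0.1216]
tool_rot: [-2.276, -2.165, 0.0]
wrist_force: [-6.6, 0.1, 6.7]
gripper_width: 0.0107
gripper_force: 59.5
```

Run:
```python
from h import *
im,d,c=snap("side");cv2.imwrite("pics/c6.png",cv2.resize(im[140:290,100:260,::-1],None,fx=4,fy=4,interpolation=cv2.INTER_CUBIC)[:600])
```

```text
(no output)
```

View pics/c6.png

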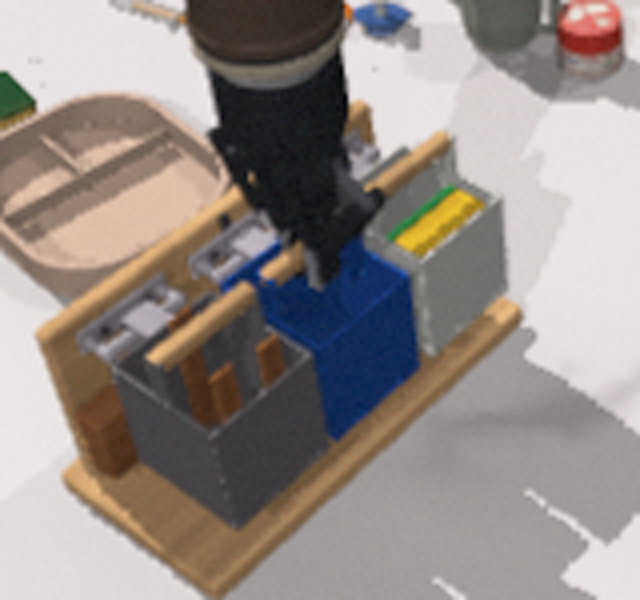

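The crop shows blue seated level between grey and white, with its hook at (240,250) over the middle bar. Opening the gripper now.

Request:
{"method": "play_rows", "body": {"commands": [[0, 0, 0, 0, 0.1], [0, 0, 0, 0, 0.2], [0, 0, 0, 0, 0.3], [0, 0, 0, 0, 0.45], [0, 0, 0, 0, 0.6], [0, 0, 0, 0, 0.6], [0, 0, 0, 0, 0.6], [0, 0, 0, 0, 0.6]]}}

```text
time_s: 17.68
tool_pos: [0.5645, 0.1621, 0.1213]
tool_rot: [2.277, 2.165, -0.0]
wrist_force: [-0.0, -0.1, -0.7]
gripper_width: 0.0511
gripper_force: 0.0
```

Request:
{"method": "play_rows", "body": {"commands": [[0, 0, -0.3, 0, 0.6], [0, 0, -1, 0, 0.6], [0, 0, -2, 0, 0.6], [0, 0, -3.5, 0, 0.6], [0, 0, -5, 0, 0.6], [0, -1, -6, 0, 0.6], [0, -3, -6, 0, 0.6], [0, -5, -6, 0, 0.6], [0, -5, -6, 0, 0.6]]}}

```text
time_s: 18.8
tool_pos: [0.4367, 0.1693, 0.273]
tool_rot: [2.272, 2.167, 0.001]
wrist_force: [0.9, 1.3, -0.1]
gripper_width: 0.051
gripper_force: 0.0
```

Run:
```python
from h import *
im,d,c=snap("wrist")
s=arm.read_state();print(s["wrist_force"],s["time_s"])
i2,d,c=snap("side")
A=cv2.resize(im[...,::-1],(400,300));B=cv2.resize(i2[140:290,60:260,::-1],(400,300));cv2.imwrite("pics/c7.png",np.hstack([A,B]))
```

```text
[ 0.3503389  -0.87828629  0.38654898] 18.85
```

View pics/c7.png

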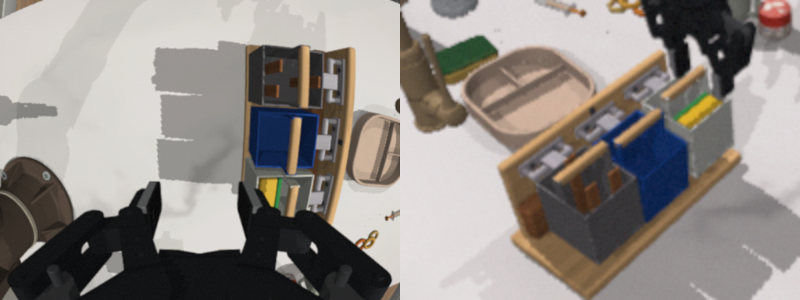

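The blue caddy hangs on the middle bar (side crop (650,165)) between grey and white, all three in place, with the gripper clear.

```bash
python3 -c "
from h import *
print(workorder.job_done())"
```

```text
the job is handed in; nothing more can be done
None
```

The blue caddy hangs by its hook on the middle bar between the grey and white caddies, which stayed in place, and I handed the job in at about 19 s; the first grasp closed on nothing because the fingertips sit about 35 mm higher than stated, so I re-gripped lower.

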